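Log a sample box through the sprung flaps of the weighbridge sample dock

ROBOT

A 6-joint arm with a two-finger parallel gripper is mounted at the origin on the work surface. World frame = base frame: x ahead of the robot, y to its left, z up, the work surface at z = 0. Lengths are in mm, angles in degrees, forces in N, time in s.
With the tool pointing down it reaches from about 350 to 850 mm from the base axis. Payload 8.1 kg.
Tool frame: the origin (TCP) lies midway between the tips of the shut fingers; the grasp point (between the pads) lies 19 mm behind it; x points along the fingers, y is the direction in which the jaws open and shut, and the axes are right-handed (so a half turn about x gives the same grasp; the last joint's range is limited). The gripper opens to 85 mm and grips with 20 to 120 N. Pads are 22 mm wide; open, the fingers measure 114 mm over their backs; the gripper's body (76 mm by 85 mm) begins 54 mm behind the grasp point. The pads swing forward as they close: fully open they stand 13 mm farther back than shut.
Start: joints at [68.675, 7.471, 85.268, -0, 87.261, -4.893], TCP at [169.709, 575.503, 231.292] pointing down, gripper open.
Joint ranges: [-169.43, 169.43], [-51.17, 129.36], [1.28, 143.12], [-76.62, 256.62], [0, 156.53], [-152.29, 152.29]. Speed limits (degrees/s): [136.94, 136.94, 159.86, 180, 180, 180].

INTERFACE

Orientations are given as [roll, pitch, yaw] about the fixed x, y, z axes, in that order (R = Rz(yaw) Ry(pitch) Rx(roll)).
In Python, from bench import sense, snapshot, hand_in gives the robot as it stands.
- The arm moves only by the tool drive_tool, never from a script. Its argument "deltas" is a list of rows, each a list of 7 numbers: the closure in counts, from 0 (fully open) to 255 (shut), then the shift along the tool's x, y, z in m, then the turn, a rotation vector about the tool's x, y, z in rad. A call has exactly 10 rows; each row is the pose to reach, as a shift and turn from the pose commanded when the call began, along the tool's axes at that moment; what a row does not reach only later rows make up. A row lasts 1/12 s, in which the tool goes at most 41.7 mm and 7.16 degrees, less where a joint would pass 70% of its speed; a pose out of reach is approached as far as the arm can. A call with a gripper value outside its range is refused whole. The fingers move at their own pace and stop on an object; "squeeze" is the grip in N (left out, the last holds). Time passes only in rows, so rows that repeat a pose let the fingers close, or fill a call up. It gives the time, the measured TCP pose, the force and the opening at its end, in the units of the state.
- sense(): the state, without advancing time (a new reading comes with each control period).
- snapshot(name): name is "side" or "top" or "wrist"; returns a dict with "frame" (480x640x3 uint8, blue, green, red), "fx", "fy", "cx", "cy" (pixels), "rvec" (rotation vector, rad) and "tvec" (3), from world to camera coordinates, as OpenCV has them. Camera axes: x right, y down, z forward; pixel columns grow to the right and rows downward; lengths in mm; the calibration is good to about 2 mm. A picture is of the moment at which its call begins. There is no depth.
- hand_in(): hands the job in, once; it reports no verdict.
The state is a dict: "time": time; "joint_pos": joint angles; "qd": joint speeds; "joint_efforts": joint torques, N m; "tool_pos": TCP position; "tcp_rot": TCP orientation; "ft_force": force on the tool from outside, world axes, zero at the start; "wrist_torque": the same for the moment, N m; "finger_gap": finger opening in mm.
Only numpy, scipy, OpenCV 4.12 (cv2) and the standard library are available. Lean on these libraries where they do the work, as an engineer would, in place of code of your own. Each camera call takes 0.05 s, during which the arm holds its last target.

TASK

Take the orange sample box by its handle, set it flat and lengthwise on the open infeed of the blue-hooded sample dock, in front of the yellow flaps, and slide it along the deck through the flaps (never lifted over them) into the covered bay. Press it gently home on the red spring plunger hidden under the hood until you feel the plunger give by about 7 mm hold that for half a second, never forcing the plunger to 12 mm or more. Then withdraw so that the box stays inside, flat on the deck, with both flaps shut behind it, and leave the other boxes and the desk things alone.

Things in the scene. Friction and masses are not known exactly. Their poses are not given: they have to be found in the camera images.
- orange_box_center (a point): Centre (half-way up, 42 mm above the underside) of the loose orange sample box, 0.28 to 0.56 kg: an oblong with half-round ends, 120 mm long (x), 56 wide (y), 46 high to its flat lid. On the lid's middle stands a black handle, 24 mm long (x), 14 wide (y), from 46 to 84 mm above the underside. z up. It starts in a row with two boxes of the same shape; the order varies.
- orange_box: The orange box again, origin under its centre, same axes. Pinch the handle across y, about 70 mm above the underside, so that the fingertips clear the lid.
- white_box_center (a point): Centre of the loose white sample box, same shape as the orange one. A loose bystander; leave it where it is. 
- green_box_center (a point): Centre of the loose green sample box, same shape as the orange one. A loose bystander; leave it where it is. 
- dock: The fixed sample dock; place and yaw vary. Origin at desk level (z = 0), mid-width, in the plane of the shut flaps; x is the push direction (infeed at -x, bay at +x), y left, z up. Deck: smooth plate, top at z = 6 mm, x = -170 to 260, 104 wide. Sliding the box on it takes 1 to 6 N. Posts up to z = 50 mm stand beside the flaps.
- infeed (a point): Set-down point on the deck, on the mid-line at dock x = -85 mm, z = 6 mm; axes as the dock's. The infeed's side guides run from x = -165 to -40 mm, 76 mm apart inside, up to z = 28 mm, open above and at the outer end; then to x = -2 mm they taper to about 63 mm apart.
- bay (a point): Mid-line point on the deck at dock x = 100 mm, z = 6 mm; axes as the dock's. The bay behind the flaps is 69 mm wide between walls up to z = 40 mm, open above up to x = 164 mm. A closed gripper can follow behind the box between the walls with low fingertips and be lifted straight out of the open top.
- hood_lip (a point): Middle of the front edge of the blue hood, on its top (dock x = 164 mm, z = 61 mm; underside z = 56). The hood covers x = 164 to 234 mm; the box's leading end goes under it, the handle stays outside. Behind it, x = 235 to 315 mm, is a blue housing 160 mm wide and 100 mm high.
- flap_left (a joint): Left yellow flap (33 mm wide, 3 mm thick, z = 8 to 42 mm), upright hinge at dock x = 0, y = +34 mm. rad; 0 shut, grows to 1.5 as it swings into the bay (+x). Spring-shut, about 1 N at its edge when shut, 3 N fully open; opens only inwards. They drag on the box (2 to 5 N more push) and slip off its tail when its centre is near dock x = 107 mm: the push then drops.
- flap_right (a joint): Right yellow flap, the mirror image, hinge at y = -34 mm. rad; 0 shut, 1.5 fully open into the bay.
- plunger (a joint): Red damped spring plunger under the hood, facing the box at z = 16 to 46 mm. m; 0 free, grows as pressed in +x, end of travel 0.016. 2.4 N to start, then 0.8 N per mm; friction of the loaded box comes on top (felt at the gripper: some 10 to 20 N at 7 mm). Free face anywhere from dock x = 174 to 196 mm, not reported: feel for it. Let go, it pushes the box back by what it was pressed, at most a few mm more.
- mug: A loose bystander; leave it where it is. White mug, 80 mm wide, 90 mm high, origin under its centre.
- stapler: A loose bystander; leave it where it is. Grey and black stapler, 130 mm long, 42 mm high, origin under its centre.
- stamp: A loose bystander; leave it where it is. Wooden hand stamp, 40 mm wide, 70 mm high, origin under its centre.
Not all that is in view belongs to the job. There is more than one size of the orange_box; the job needs the largest.

How it is judged:
By the outcome, as a careful person would: the job done as asked, in the order asked, and still so for the second after the job is handed in, with the robot touching nothing.
It also fails if it takes over 67 s, if anything falls off the work surface, if the arm or the gripper's body presses on something with over 40 N, if the wrist force passes 120 N, or if a joint passes its speed limit or range.

## Working session

There is one attempt and no reset: what is moved stays moved. The work goes in short steps, Python scripts to look and compute and a tool call to move; the robot and the scene stay as the last step left them, time stands still between calls to the robot, and variables do not carry over. Pictures are saved under pics/ and viewed, and the job is handed in when it is done.

Besides the shell and the picture viewer there is one more tool, called as name(argument=value, ...), one argument or row to a line, values as JSON. drive_tool: Moves the arm, as the interface text tells. Its arguments: {"type":"object","properties":{"deltas":{"type":"array","items":{"type":"array","items":{"type":"number"}}},"squeeze":{"type":"number"}},"required":["deltas"]}

```bash
mkdir -p pics; ls
python3 - <<'E'
from bench import sense, snapshot
import cv2,pickle
print(sense())
for n in ["side","top","wrist"]:
    s=snapshot(n); cv2.imwrite(f"pics/{n}0.png",s["frame"]); pickle.dump(s,open(f"pics/{n}0.pkl","wb"))
    print(n,{k:v for k,v in s.items() if k!="frame"})
E
```

```text
pics
{'time': 0.0, 'joint_pos': array([ 6.86760246e+01,  7.51614800e+00,  8.53303942e+01,  7.29571826e-04,
        8.72613576e+01, -4.89217207e+00]), 'qd': array([-0.00371968,  0.0435801 ,  0.10958425, -0.02063198,  0.04841511,
       -0.03892492]), 'joint_efforts': array([-1.41941997e-03, -5.69377041e+01, -5.00543904e+01, -3.05128915e-04,
        1.48288527e-02,  8.10839396e-06]), 'tool_pos': array([169.4860117 , 574.98317532, 230.22290722]), 'tcp_rot': array([ -95.2790977 ,   89.89209774, -111.71093658]), 'ft_force': array([ 0.72331767,  0.35224999, -0.06565649]), 'wrist_torque': array([ 0.02950406,  0.00878754, -0.06289684]), 'finger_gap': 85.26817143269436}
side {'fx': 528.2609885679643, 'fy': 528.2609885679643, 'cx': 313.71899576488215, 'cy': 247.740232775203, 'rvec': array([ 0.07967722, -2.8990481 ,  1.10127116]), 'tvec': array([ 532.70412055,   85.40495153, 1127.72269029])}
top {'fx': 547.4695418585325, 'fy': 547.4695418585325, 'cx': 318.6223411826197, 'cy': 228.308874831111, 'rvec': array([ 2.11853725, -2.10880502,  0.20845226]), 'tvec': array([  -4.94342031,  533.5350505 , 1119.32584092])}
wrist {'fx': 428.2501507101573, 'fy': 428.2501507101573, 'cx': 316.2216595254924, 'cy': 240.13837443387868, 'rvec': array([-2.31250599, -1.73011676, -0.26005646]), 'tvec': array([-598.39054894,  -37.73210834,  379.58230418])}
```

View pics/top0.png

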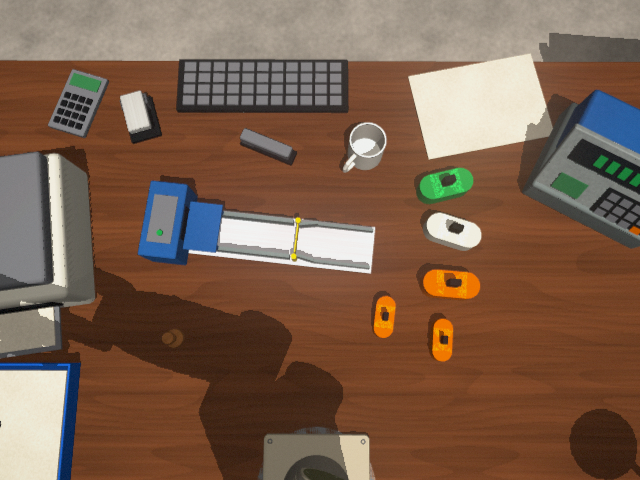

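View pics/side0.png

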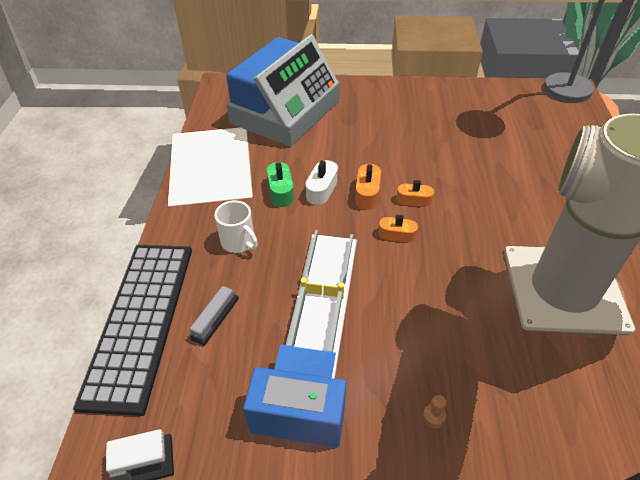

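View pics/wrist0.png

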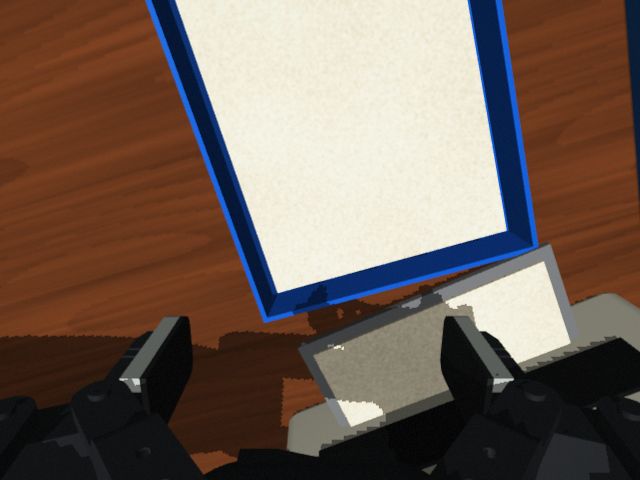

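Top picture candidates for the orange box: large (452,284) in the row with green (446,184) and white (453,231); small decoys at (385,316) and (443,340). I choose (452,284). Next I measure it and take a close crop.

```bash
cat > h.py <<'E'
import numpy as np,cv2,pickle
def load(n): return pickle.load(open(f"pics/{n}.pkl","rb"))
def K(s): return np.array([[s["fx"],0,s["cx"]],[0,s["fy"],s["cy"]],[0,0,1.]])
def unproj(s,uv,z):
    R=cv2.Rodrigues(s["rvec"])[0];uv=np.atleast_2d(np.asarray(uv,float))
    d=np.c_[(uv-[s["cx"],s["cy"]])/[s["fx"],s["fy"]],np.ones(len(uv))]@R
    c=-R.T@np.asarray(s["tvec"]).ravel()
    return c+d*((z-c[2])/d[:,2])[:,None]
def proj(s,P): return cv2.projectPoints(np.asarray(P,float).reshape(-1,3),s["rvec"],s["tvec"],K(s),None)[0][:,0]
E
python3 - <<'E'
from h import *
s=load("top0");f=s["frame"]
big=np.hstack([cv2.resize(f[260:370,360:500],None,fx=4,fy=4,interpolation=cv2.INTER_CUBIC)])
cv2.imwrite("pics/c1.png",big)
cv2.imwrite("pics/c2.png",cv2.resize(f[170:280,130:390],None,fx=3,fy=3,interpolation=cv2.INTER_CUBIC))
s2=load("side0");cv2.imwrite("pics/c3.png",cv2.resize(s2["frame"][225:450,230:380],None,fx=2.6,fy=2.6,interpolation=cv2.INTER_CUBIC))
for n,S in (("top",s),("side",s2)):
    hsv=cv2.cvtColor(S["frame"],cv2.COLOR_BGR2HSV)
    m=cv2.inRange(hsv,(8,200,200),(20,255,255))
    N,l,st,c=cv2.connectedComponentsWithStats(m)
    for i in range(1,N):
        if st[i][4]>60: 
            pts=np.argwhere(l==i)[:,::-1]; w=unproj(S,pts,46)[:,:2]; e=np.linalg.eigh(np.cov(w.T))
            r=cv2.minAreaRect(w.astype(np.float32))
            print(n,st[i],c[i].round(1),w.mean(0).round(1),e[1][:,1].round(3),[np.round(q,1) for q in r])
E
```

```text
top [ 423  270   57   29 1127] [451.2 284.3] [ 415.7 -283. ] [0.074 0.997] [array([ 417.1, -282.6]), array([118.4,  55.5]), np.float64(85.1)]
top [374 296  22  42 610] [384.3 316.9] [ 347.1 -140.5] [-0.99   0.138] [array([ 348.1, -140.1]), array([39.9, 85.8]), np.float64(82.0)]
top [432 319  21  42 625] [442.2 339.8] [ 300.8 -259.5] [-0.995  0.097] [array([ 301.5, -259.4]), array([39.9, 84.5]), np.float64(84.9)]
```

View pics/c1.png

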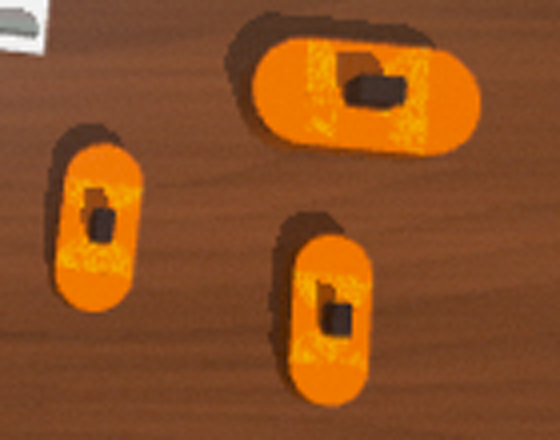

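View pics/c2.png

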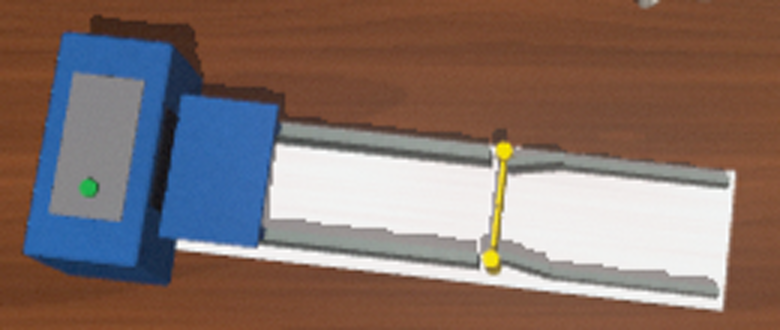

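View pics/c3.png

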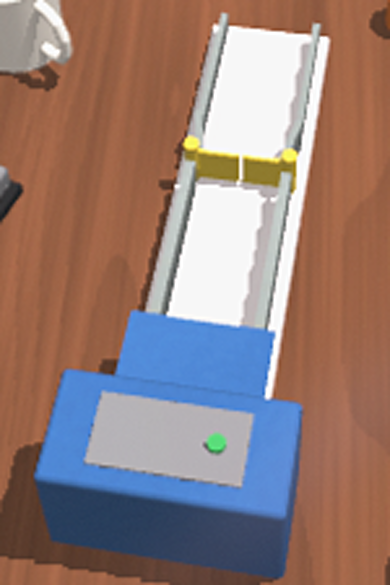

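Run:
```python
from h import *
from scipy.optimize import least_squares
t=load("top0");s=load("side0")
T=lambda a:np.array(a)/3+[130,170]; S=lambda a:np.array(a)/2.6+[230,225]
obs=[(t,T([735,172]),(-170,-52,6)),(t,T([722,309]),(-170,52,6)),(t,T([504,150]),(0,-34,50)),(t,T([491,260]),(0,34,50)),
(t,T([65,33]),(315,-80,100)),(t,T([172,43]),(235,-80,100)),(t,T([132,268]),(235,80,100)),(t,T([25,253]),(315,80,100)),
(s,S([215,27]),(-170,-52,6)),(s,S([329,38]),(-170,52,6)),(s,S([190,145]),(0,-34,50)),(s,S([289,155]),(0,34,50)),
(s,S([65,371]),(235,-80,100)),(s,S([302,405]),(235,80,100)),(s,S([38,480]),(315,-80,100)),(s,S([293,515]),(315,80,100))]
def W(p,P):
    c,q=np.cos(p[2]),np.sin(p[2]);P=np.array(P,float);return np.array([p[0]+c*P[0]-q*P[1],p[1]+q*P[0]+c*P[1],P[2]])
def res(p,o=obs): return np.concatenate([proj(c,W(p,P))[0]-uv for c,uv,P in o])
for o in (obs,obs[:8],obs[8:]):
    r=least_squares(res,[480,60,1.6],args=(o,),loss="soft_l1");print(r.x.round(2),np.degrees(r.x[2]).round(2));
    if o is obs: print(r.fun.reshape(-1,2).round(1).tolist()); np.save("dock.npy",r.x)
# side orange
hsv=cv2.cvtColor(s["frame"],cv2.COLOR_BGR2HSV)
print(hsv[190,360:380:4].tolist())
cv2.imwrite("pics/c4.png",cv2.resize(s["frame"][150:250,330:450],None,fx=5,fy=5,interpolation=cv2.INTER_CUBIC))
```

```text
[511.88  47.58   1.47] 83.98
[[-0.5, 0.1], [-0.4, 0.6], [-0.9, 3.0], [-0.4, -2.6], [-2.2, -0.3], [-0.2, 0.4], [0.8, 0.7], [-2.3, 1.5], [-0.7, -1.3], [-0.4, -0.6], [3.1, -0.8], [-2.3, -0.7], [-0.1, -2.3], [1.5, -2.1], [-1.5, -0.5], [-1.4, 1.3]]
[512.77  46.18   1.46] 83.87
[510.81  49.54   1.47] 84.04
[[16, 182, 247], [16, 182, 247], [15, 182, 247], [16, 182, 247], [16, 181, 247]]
```

View pics/c4.png

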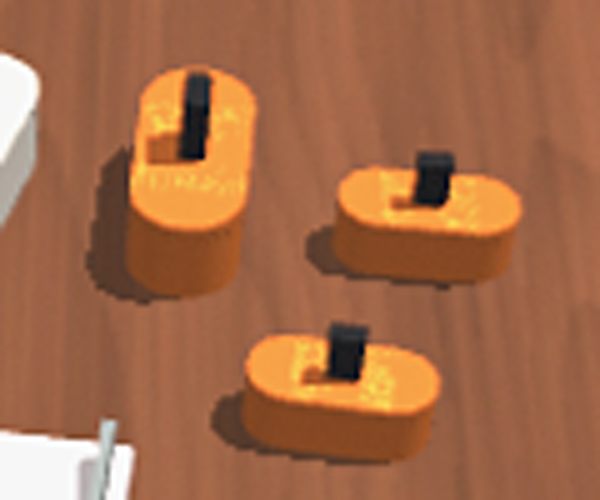

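```bash
cat >> h.py <<'E'
from scipy.spatial.transform import Rotation as Ro
from bench import sense,snapshot
def pose():
    s=sense();return s,Ro.from_euler("xyz",s["tcp_rot"],degrees=True).as_matrix()
def Rt(yaw): # tool down, tool y along world yaw(deg)
    a=np.radians(yaw);x=np.array([0,0,-1.]);y=np.array([np.cos(a),np.sin(a),0]);return np.c_[x,y,np.cross(x,y)]
def rel(p,yaw=None,frm=None):
    s,R=pose()
    if frm is not None: R=Rt(frm[1]); p0=np.array(frm[0],float)
    else: p0=s["tool_pos"]
    d=R.T@(np.array(p,float)-p0)/1000
    r=Ro.from_matrix(R.T@Rt(yaw)).as_rotvec() if yaw is not None else np.zeros(3)
    print("shift",d.round(4).tolist(),"rot",r.round(4).tolist())
def st():
    s,R=pose();y=R[:,1];print("t",round(s["time"],2),"p",s["tool_pos"].round(1),"yyaw",np.degrees(np.arctan2(y[1],y[0])).round(2),"xax",R[:,0].round(3),"F",s["ft_force"].round(1),"T",s["wrist_torque"].round(2),"gap",s["finger_gap"].round(1),"q",s["joint_pos"].round(0))
E
python3 - <<'E'
from h import *
st();s,R=pose();print(R.round(3))
for yw in (-5,175): rel([500,250,230],yw)
rel([530,-100,230],-5,([500,250,230],-5))
E
```

```text
Traceback (most recent call last):
  File "h.py", line 24, in st
    s,R=pose();y=R[:,1];print("t",round(s["time"],2),"p",s["tool_pos"].round(1),"yyaw",np.degrees(np.arctan2(y[1],y[0])).round(2),"xax",R[:,0].round(3),"F",s["ft_force"].round(1),"T",s["wrist_torque"].round(2),"gap",s["finger_gap"].round(1),"q",s["joint_pos"].round(0))
                                                                                                                                                                                                                        ^^^^^^^^^^^^^^^^^^^^^
AttributeError: 'float' object has no attribute 'round'
```

```bash
sed -i 's/s\["finger_gap"\].round(1)/round(s["finger_gap"],1)/' h.py
python3 - <<'E'
from h import *
st();s,R=pose();print(R.round(3))
for yw in (-5,175): rel([500,250,230],yw)
rel([530,-100,230],-5,([500,250,230],-5))
E
```

```text
t 0.15 p [169.5 575.1 230.5] yyaw 73.57 xax [-0.001 -0.001 -1.   ] F [ 0.1 -0.2 -0.4] T [-0.03  0.01 -0.05] gap 85.5 q [69.  8. 85. -0. 87. -5.]
[[-0.001  0.283  0.959]
 [-0.001  0.959 -0.283]
 [-1.    -0.001 -0.   ]]
shift [0.0007, -0.2184, 0.4089] rot [1.3713, 0.0009, 0.0013]
shift [0.0007, -0.2184, 0.4089] rot [-1.7703, -0.0014, 0.0009]
shift [0.0, 0.0604, 0.3461] rot [0.0, 0.0, 0.0]
```

drive_tool(
  deltas=[
    [0,0,-0.019,0.036,0.122,0,0],
    [0,0,-0.038,0.072,0.244,0,0],
    [0,0,-0.057,0.108,0.366,0,0],
    [0,0,-0.076,0.144,0.488,0,0],
    [0,0,-0.095,0.18,0.61,0,0],
    [0,0,-0.114,0.216,0.732,0,0],
    [0,0,-0.133,0.252,0.854,0,0],
    [0,0,-0.152,0.288,0.976,0,0],
    [0,0,-0.171,0.324,1.098,0,0],
    [0,0,-0.19,0.36,1.22,0,0],
  ],
  squeeze=60,
)

```text
time: 0.98
tool_pos: [462.2, 289.7, 231.2]
tcp_rot: [-65.4, 90.0, -152.1]
ft_force: [1.0, 1.6, 0.8]
finger_gap: 85.2
```

Run:
```python
from h import *
st(); rel([530,-80,230],-5)
```

```text
t 0.98 p [462.2 289.7 231.2] yyaw 3.32 xax [-0. -0. -1.] F [1.  1.6 0.8] T [ 0.02 -0.06  0.  ] gap 85.2 q [27. -1. 94. -0. 87. 23.]
shift [0.0012, 0.0462, 0.373] rot [0.1453, 0.0001, 0.0001]
```

drive_tool(
  deltas=[
    [0,0,0.0045,0.037,0.03,0,0],
    [0,0,0.009,0.074,0.06,0,0],
    [0,0,0.0135,0.111,0.09,0,0],
    [0,0,0.018,0.148,0.12,0,0],
    [0,0,0.0225,0.185,0.145,0,0],
    [0,0,0.027,0.222,0.145,0,0],
    [0,0,0.0315,0.259,0.145,0,0],
    [0,0,0.036,0.296,0.145,0,0],
    [0,0,0.0405,0.333,0.145,0,0],
    [0,0,0.045,0.37,0.145,0,0],
  ],
)

```text
time: 1.82
tool_pos: [529.6, -76.8, 231.1]
tcp_rot: [-111.6, 90.0, 153.8]
ft_force: [-0.1, 1.1, 0.9]
finger_gap: 85.6
```

Run:
```python
from h import *
st(); rel([417,-283,200],-5)
```

```text
t 1.82 p [529.6 -76.8 231.1] yyaw -4.64 xax [-0.  0. -1.] F [-0.1  1.1  0.9] T [ 0.02 -0.04 -0.01] gap 85.6 q [-14.  -3.  96.   0.  87.  -9.]
shift [0.0311, -0.0956, 0.2147] rot [0.0063, -0.0001, 0.0002]
```

drive_tool(
  deltas=[
    [0,0,-0.0135,0.0305,0,0,0],
    [0,0,-0.027,0.061,0,0,0],
    [0,0,-0.041,0.092,0,0,0],
    [0,0.005,-0.0545,0.1225,0,0,0],
    [0,0.01,-0.068,0.153,0,0,0],
    [0,0.02,-0.082,0.184,0,0,0],
    [0,0.03,-0.0955,0.2145,0.006,0,0],
    [0,0.03,-0.0955,0.2145,0.006,0,0],
    [0,0.03,-0.0955,0.2145,0.006,0,0],
    [0,0.03,-0.0955,0.2145,0.006,0,0],
  ],
)

```text
time: 2.65
tool_pos: [417.3, -280.7, 201.2]
tcp_rot: [-165.8, 90.0, 99.2]
ft_force: [-0.3, -0.5, -0.3]
finger_gap: 85.1
```

Run:
```python
from h import *
st()
for n in ("wrist","side","top"):
    s=snapshot(n);pickle.dump(s,open(f"pics/{n}1.pkl","wb"));cv2.imwrite(f"pics/{n}1.png",s["frame"])
```

```text
t 2.65 p [ 417.3 -280.7  201.2] yyaw -5.03 xax [-0.     0.001 -1.   ] F [-0.3 -0.5 -0.3] T [-0.01 -0.01 -0.  ] gap 85.1 q [-40.  -7. 103.   0.  84. -35.]
```

View pics/wrist1.png

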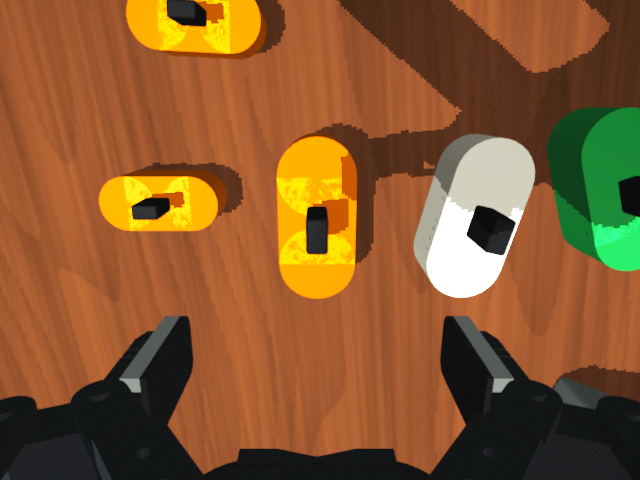

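Run:
```python
from h import *
s=load("wrist1");hsv=cv2.cvtColor(s["frame"],cv2.COLOR_BGR2HSV)
m=cv2.inRange(hsv,(10,120,90),(32,255,255)); m[:,:265]=0;m[:,370:]=0;m[:125]=0;m[310:]=0
m=cv2.morphologyEx(m,cv2.MORPH_OPEN,np.ones((5,5)))
c=max(cv2.findContours(m,cv2.RETR_EXTERNAL,cv2.CHAIN_APPROX_NONE)[0],key=cv2.contourArea)[:,0]
print(c.min(0),c.max(0))
w=unproj(s,c,46)[:,:2].astype(np.float32);r=cv2.minAreaRect(w);print([np.round(q,1) for q in r])
g=cv2.cvtColor(s["frame"],cv2.COLOR_BGR2GRAY)
cv2.imwrite("pics/c5.png",cv2.resize(s["frame"][120:310,250:380],None,fx=3,fy=3))
t=load("top1");cv2.imwrite("pics/c6.png",cv2.resize(t["frame"][160:360,360:500],None,fx=3,fy=3))
```

```text
[265 125] [369 309]
[array([ 416.5, -284.9]), array([136.1,  79.6]), np.float64(85.0)]
```

View pics/c5.png

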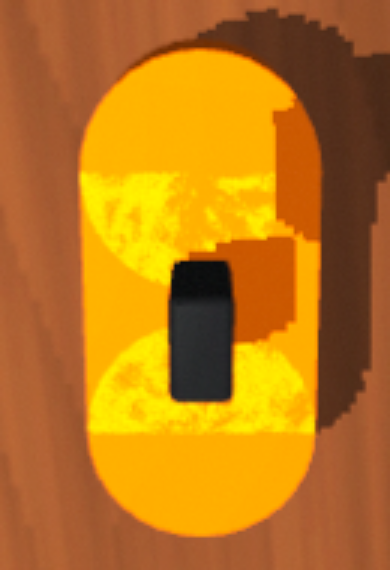

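Run:
```python
from h import *
s=load("wrist1")
P=lambda a:np.array(a,float)/3+[250,120]
w=unproj(s,P([[200,47],[205,537],[79,172],[88,432],[321,172],[317,432]]),46)[:,:2];print(w.round(1).tolist())
w=unproj(s,P([[170,300],[170,402],[232,300],[232,402]]),84)[:,:2];print(w.round(1).tolist(),w.mean(0))
w=unproj(s,P([[170,262],[230,262]]),46)[:,:2];print(w.round(1).tolist())
def ov(cx,cy,yaw):
    f=s["frame"].copy()
    a=np.radians(yaw);R=np.array([[np.cos(a),-np.sin(a)],[np.sin(a),np.cos(a)]])
    th=np.linspace(0,2*np.pi,80);o=28*np.c_[np.cos(th),np.sin(th)];o[:,0]+=np.sign(np.cos(th))*32
    for pts,z in ((o,46),(np.array([[12,7],[-12,7],[-12,-7],[12,-7]]),84),(np.array([[12,7],[-12,7],[-12,-7],[12,-7]]),46)):
        q=proj(s,np.c_[pts@R.T+[cx,cy],np.full(len(pts),z)])
        cv2.polylines(f,[np.round(q*16).astype(np.int32)],True,(255,0,0),1,cv2.LINE_AA,4)
    return cv2.resize(f[120:310,250:380],None,fx=3,fy=3)
cv2.imwrite("pics/c7.png",np.hstack([ov(417,-283,85),ov(417,-281,86)]))
```

```text
[[421.6, -224.0], [412.3, -344.4], [391.2, -249.6], [386.0, -313.6], [447.0, -254.6], [442.3, -318.6]]
[[411.0, -272.3], [408.9, -294.6], [423.9, -273.4], [422.1, -295.8]] [ 416.46290206 -284.01477672]
[[410.2, -272.7], [424.3, -274.0]]
```

View pics/c7.png

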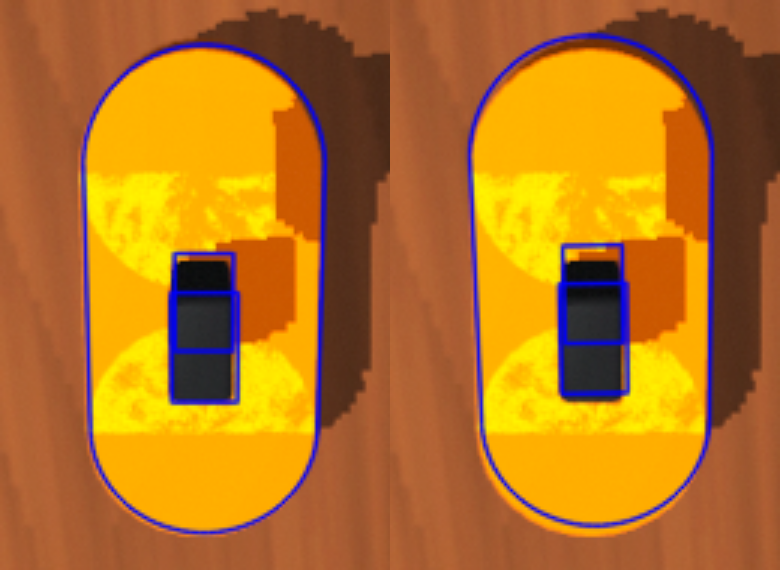

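Run:
```python
from h import *
st(); rel([416.5,-284,52],-4.8)
```

```text
t 2.8 p [ 418.1 -280.1  201.7] yyaw -4.89 xax [ 0.001 -0.    -1.   ] F [ 0.4 -0.  -0.2] T [-0.   -0.02  0.01] gap 85.4 q [-40.  -7. 103.   0.  84. -35.]
shift [0.1497, -0.0014, 0.004] rot [-0.0015, 0.0001, -0.0007]
```

drive_tool(
  deltas=[
    [0,0.01,-0.001,0.004,0,0,0],
    [0,0.03,-0.001,0.004,0,0,0],
    [0,0.05,-0.001,0.004,0,0,0],
    [0,0.07,-0.001,0.004,0,0,0],
    [0,0.09,-0.001,0.004,0,0,0],
    [0,0.11,-0.001,0.004,0,0,0],
    [0,0.13,-0.001,0.004,0,0,0],
    [0,0.145,-0.001,0.004,0,0,0],
    [0,0.15,-0.001,0.004,0,0,0],
    [0,0.15,-0.001,0.004,0,0,0],
  ],
)

```text
time: 3.63
tool_pos: [414.9, -283.5, 49.3]
tcp_rot: [-124.5, 89.8, 140.6]
ft_force: [0.2, 0.5, 1.1]
finger_gap: 85.6
```

Run:
```python
from h import *
st(); rel([416.5,-284,52],-4.8)
s=snapshot("wrist");cv2.imwrite("pics/w2.png",s["frame"])
```

```text
t 3.63 p [ 414.9 -283.5   49.3] yyaw -4.93 xax [-0.003  0.002 -1.   ] F [0.2 0.5 1.1] T [ 0.01  0.02 -0.02] gap 85.6 q [-40.   2. 111.  -0.  67. -35.]
shift [-0.0027, 0.0016, 0.0003] rot [-0.0022, -0.002, 0.0029]
```

View pics/w2.png

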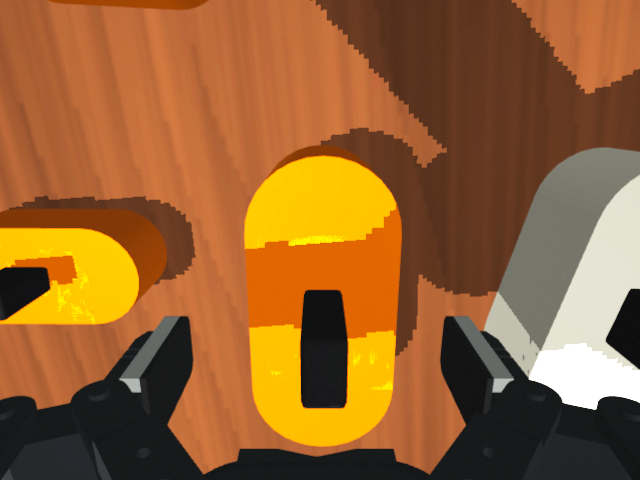

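The handle (324,350) stands between the fingers (inner tips at columns 190 and 443), and the white box is clear of the right finger. Closing.

drive_tool(
  deltas=[
    [0,-0.0025,0.0015,0,0,0,0],
    [120,-0.0025,0.0015,0,0,0,0],
    [255,-0.0025,0.0015,0,0,0,0],
    [255,-0.0025,0.0015,0,0,0,0],
    [255,-0.0025,0.0015,0,0,0,0],
    [255,-0.0025,0.0015,0,0,0,0],
    [255,-0.0025,0.0015,0,0,0,0],
    [255,-0.0025,0.0015,0,0,0,0],
    [255,-0.0025,0.0015,0,0,0,0],
    [255,-0.0025,0.0015,0,0,0,0],
  ],
  squeeze=80,
)

```text
time: 4.52
tool_pos: [417.4, -285.2, 54.1]
tcp_rot: [-18.7, 90.0, -113.7]
ft_force: [-2.0, 0.6, 6.0]
finger_gap: 13.0
```

Run:
```python
from h import *
st();
```

```text
t 4.52 p [ 417.4 -285.2   54.1] yyaw -4.99 xax [-0. -0. -1.] F [-2.   0.6  6. ] T [0.18 0.39 0.01] gap 13.0 q [-40.   2. 110.  -0.  68. -35.]
```

drive_tool(
  deltas=[
    [255,-0.002,0,0,0,0,0],
    [255,-0.008,0,0,0,0,0],
    [255,-0.016,0,0,0,0,0],
    [255,-0.03,0,0,0,0,0],
    [255,-0.045,0,0,0,0,0],
    [255,-0.06,0,0,0,0,0],
    [255,-0.075,0,0,0,0,0],
    [255,-0.09,0,0,0,0,0],
    [255,-0.1,0,0,0,0,0],
    [255,-0.105,0,0,0,0,0],
  ],
)

```text
time: 5.35
tool_pos: [418.1, -285.5, 160.8]
tcp_rot: [55.9, 89.9, -39.1]
ft_force: [-0.2, -0.6, -4.4]
finger_gap: 12.9
```

Run:
```python
from h import *
st(); rel([503,-39,162],-6)
s=snapshot("wrist");cv2.imwrite("pics/w3.png",s["frame"])
```

```text
t 5.35 p [ 418.1 -285.5  160.8] yyaw -4.98 xax [ 0.002 -0.002 -1.   ] F [-0.2 -0.6 -4.4] T [-0.02 -0.04  0.08] gap 12.9 q [-40.  -5. 105.   0.  79. -35.]
shift [-0.0014, 0.0631, -0.253] rot [0.0177, 0.0014, -0.0021]
```

View pics/w3.png

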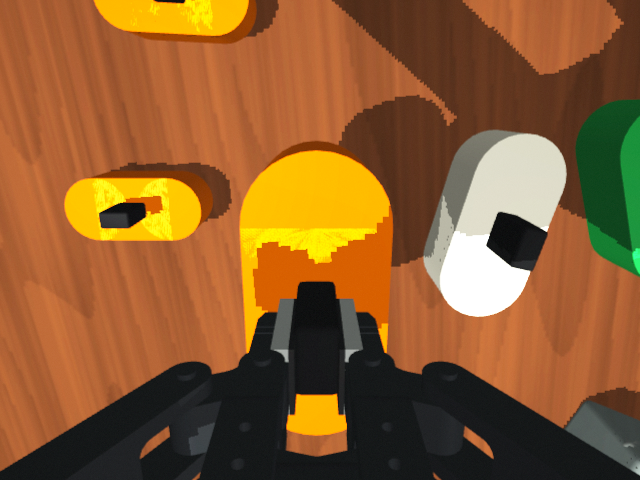

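drive_tool(
  deltas=[
    [255,0,0.004,-0.016,0.0,0,0],
    [255,0,0.011,-0.045,0.005,0,0],
    [255,0,0.019,-0.076,0.01,0,0],
    [255,0,0.027,-0.108,0.015,0,0],
    [255,0,0.035,-0.14,0.018,0,0],
    [255,0,0.043,-0.172,0.018,0,0],
    [255,0,0.051,-0.204,0.018,0,0],
    [255,0,0.058,-0.232,0.018,0,0],
    [255,0,0.063,-0.253,0.018,0,0],
    [255,0,0.063,-0.253,0.018,0,0],
  ],
)

```text
time: 6.23
tool_pos: [502.4, -34.5, 157.8]
tcp_rot: [-150.9, 89.9, 113.3]
ft_force: [-0.1, 0.5, -5.3]
finger_gap: 12.7
```

Run:
```python
from h import *
st(); rel([503,-39,62],-6)
for n in ("wrist","side","top"):
    s=snapshot(n);pickle.dump(s,open(f"pics/{n}4.pkl","wb"));cv2.imwrite(f"pics/{n}4.png",s["frame"])
```

```text
t 6.23 p [502.4 -34.5 157.8] yyaw -5.82 xax [-0.001  0.002 -1.   ] F [-0.1  0.5 -5.3] T [-0.05 -0.03  0.  ] gap 12.7 q [-10.  -5. 106.   0.  79.  -4.]
shift [0.0958, 0.0011, 0.0046] rot [0.0031, -0.0021, 0.0012]
```

View pics/wrist4.png

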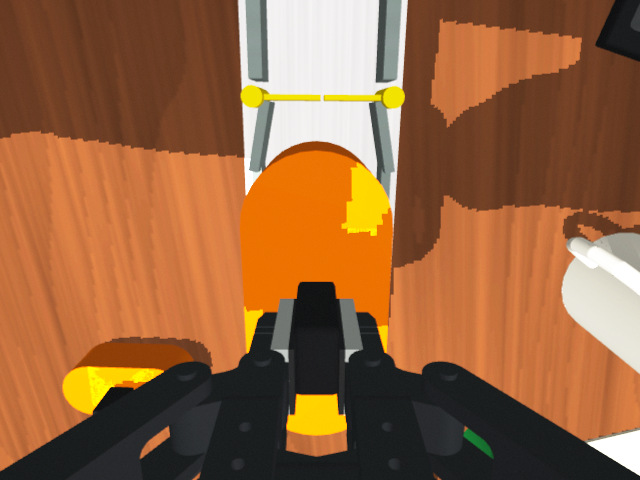

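View pics/side4.png

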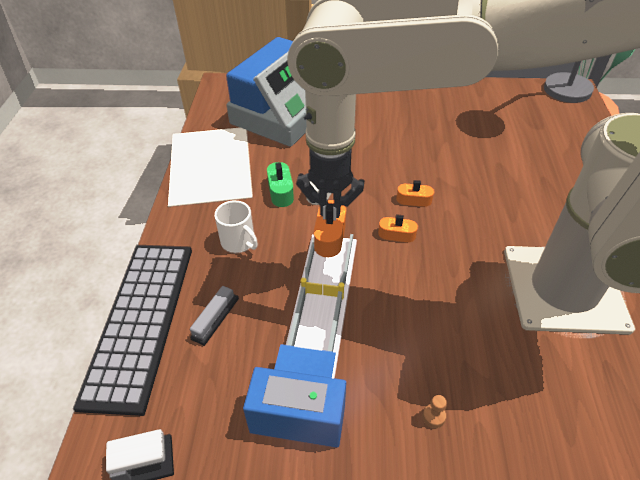

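Run:
```python
from h import *
s=load("wrist4");p=np.load("dock.npy");print(p)
a=unproj(s,[[252,97],[393,97]],50);b=unproj(s,[[321,97]],42);print(a.round(1).tolist(),a.mean(0),b.round(1).tolist())
e=unproj(s,[[238,0],[407,0],[245,194],[397,194]],6);print(e.round(1).tolist())
print("yaw from posts",np.degrees(np.arctan2(*(a[0]-a[1])[[1,0]]))-90, "edges", [np.degrees(np.arctan2(*(e[i]-e[i+2])[[1,0]])) for i in (0,1)])
c=-cv2.Rodrigues(s["rvec"])[0].T@s["tvec"];print(c)
c,q=np.cos(p[2]),np.sin(p[2]);R=np.array([[c,-q],[q,c]])
print("dock coords of pts", ((np.vstack([a,b,e])[:,:2]-p[:2])@R).round(1).tolist())
```

```text
[511.88209282  47.58304893   1.46566318]
[[474.1, 49.6, 50.0], [551.8, 41.7, 50.0]] [512.9217426   45.63138292  50.        ] [[512.2, 45.9, 42.0]]
[[467.6, 108.0, 6.0], [570.6, 97.5, 6.0], [453.8, -11.6, 6.0], [559.0, -22.3, 6.0]]
yaw from posts 84.19729742293802 edges [np.float64(83.43532009508696), np.float64(84.46211557450131)]
[508.99794716  40.02777822 300.13304858]
dock coords of pts [[-2.0, 37.8], [-1.7, -40.3], [-1.6, -0.5], [55.4, 50.4], [55.8, -53.1], [-65.0, 51.6], [-64.6, -54.2]]
```

drive_tool(
  deltas=[
    [255,0.004,0.001,0.003,0.002,0,0],
    [255,0.014,0.0015,0.005,0.003,0,0],
    [255,0.026,0.0015,0.005,0.003,0,0],
    [255,0.038,0.0015,0.005,0.003,0,0],
    [255,0.05,0.0015,0.005,0.003,0,0],
    [255,0.062,0.0015,0.005,0.003,0,0],
    [255,0.074,0.0015,0.005,0.003,0,0],
    [255,0.082,0.0015,0.005,0.003,0,0],
    [255,0.087,0.0015,0.005,0.003,0,0],
    [255,0.089,0.0015,0.005,0.003,0,0],
  ],
)

```text
time: 7.22
tool_pos: [502.5, -43.4, 68.5]
tcp_rot: [-95.0, 89.9, 168.8]
ft_force: [0.7, -0.7, -5.8]
finger_gap: 12.5
```

Run:
```python
from h import *
st(); rel([503.8,-39.5,60],-6)
```

```text
t 7.22 p [502.5 -43.4  68.5] yyaw -6.18 xax [-0.002  0.    -1.   ] F [ 0.7 -0.7 -5.8] T [ 0.04 -0.01 -0.02] gap 12.5 q [-11.   1. 110.   0.  69.  -5.]
shift [0.0085, 0.0009, -0.004] rot [-0.0031, -0.0002, 0.0017]
```

drive_tool(
  deltas=[
    [255,0.002,0.001,-0.002,0,0,0],
    [255,0.004,0.001,-0.004,0,0,0],
    [255,0.005,0.001,-0.004,0,0,0],
    [255,0.006,0.001,-0.004,0,0,0],
    [255,0.007,0.001,-0.004,0,0,0],
    [255,0.0075,0.001,-0.004,0,0,0],
    [255,0.008,0.001,-0.004,0,0,0],
    [255,0.0085,0.001,-0.004,0,0,0],
    [255,0.0085,0.001,-0.004,0,0,0],
    [255,0.0085,0.001,-0.004,0,0,0],
  ],
)

```text
time: 8.05
tool_pos: [504.6, -39.8, 61.3]
tcp_rot: [22.6, 90.0, -73.6]
ft_force: [-0.4, -0.8, -5.1]
finger_gap: 13.1
```

Run:
```python
from h import *
st()
```

```text
t 8.05 p [504.6 -39.8  61.3] yyaw -6.19 xax [ 0. -0. -1.] F [-0.4 -0.8 -5.1] T [-0.02  0.02 -0.03] gap 13.1 q [-10.   2. 110.  -0.  68.  -4.]
```

drive_tool(
  deltas=[
    [255,0.0005,0,0,0,0,0],
    [255,0.001,0,0,0,0,0],
    [255,0.0014,0,0,0,0,0],
    [255,0.0014,0,0,0,0,0],
    [255,0.0014,0,0,0,0,0],
    [255,0.0014,0,0,0,0,0],
    [255,0.0014,0,0,0,0,0],
    [255,0.0014,0,0,0,0,0],
    [255,0.0014,0,0,0,0,0],
    [255,0.0014,0,0,0,0,0],
  ],
)

```text
time: 8.88
tool_pos: [504.6, -39.7, 60.1]
tcp_rot: [55.1, 90.0, -41.1]
ft_force: [-2.6, 0.7, 1.3]
finger_gap: 13.0
```

Run:
```python
from h import *
st()
```

```text
t 8.88 p [504.6 -39.7  60.1] yyaw -6.19 xax [ 0. -0. -1.] F [-2.6  0.7  1.3] T [0.   0.5  0.01] gap 13.0 q [-10.   2. 110.  -0.  68.  -4.]
```

drive_tool(
  deltas=[
    [180,0,0,0,0,0,0],
    [180,0,0,0,0,0,0],
    [180,0,0,0,0,0,0],
    [180,0,0,0,0,0,0],
    [180,0,0,0,0,0,0],
    [180,0,0,0,0,0,0],
    [180,0,0,0,0,0,0],
    [180,0,0,0,0,0,0],
    [180,0,0,0,0,0,0],
    [180,0,0,0,0,0,0],
  ],
)

```text
time: 9.72
tool_pos: [504.6, -39.7, 59.9]
tcp_rot: [175.6, 90.0, 79.4]
ft_force: [-0.2, -0.2, -0.1]
finger_gap: 25.2
```

Run:
```python
from h import *
st()
for n in ("wrist","side","top"):
    s=snapshot(n);pickle.dump(s,open(f"pics/{n}5.pkl","wb"));cv2.imwrite(f"pics/{n}5.png",s["frame"])
cv2.imwrite("pics/c8.png",cv2.resize(load("side5")["frame"][180:340,250:400],None,fx=4,fy=4))
```

```text
t 9.72 p [504.6 -39.7  59.9] yyaw -6.19 xax [ 0.  0. -1.] F [-0.2 -0.2 -0.1] T [-0.02 -0.    0.01] gap 25.2 q [-10.   2. 110.   0.  68.  -4.]
```

View pics/wrist5.png

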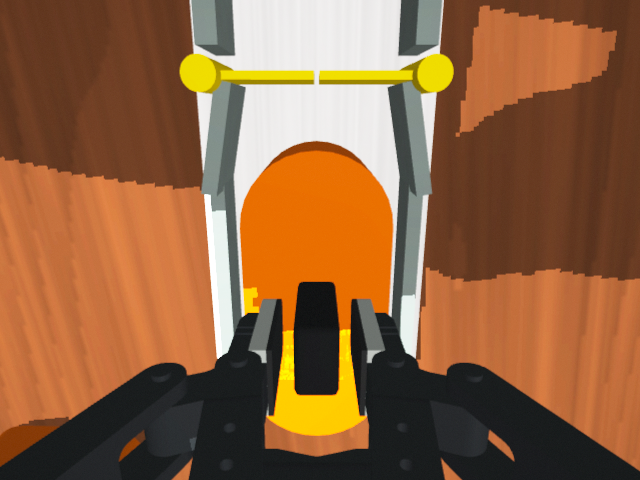

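View pics/c8.png

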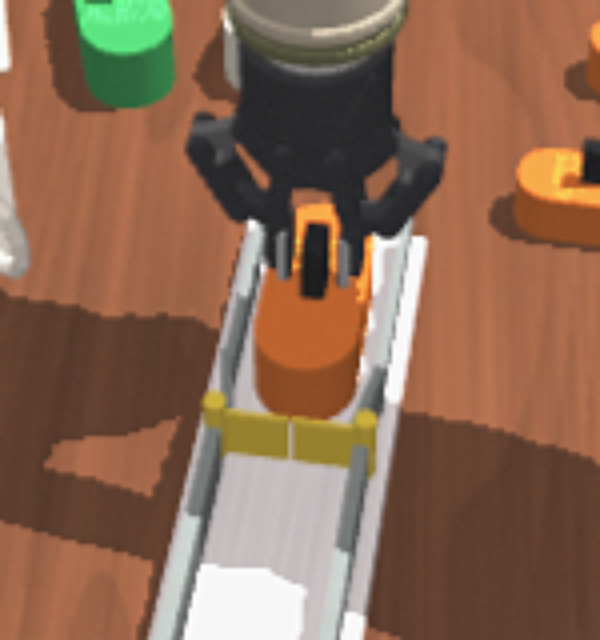

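drive_tool(
  deltas=[
    [255,0,0,0,0,0,0],
    [255,0,0,0,0,0,0],
    [255,0,0,0,0,0,0],
    [255,0,0,0,0,0,0],
    [255,0,0,0,0,0,0],
    [255,0,0,0,0,0,0],
    [255,0,0,-0.003,0,0,0],
    [255,0,0,-0.007,0,0,0],
    [255,0,0,-0.01,0,0,0],
    [255,0,0,-0.01,0,0,0],
  ],
  squeeze=100,
)

```text
time: 10.7
tool_pos: [506.0, -29.5, 60.1]
tcp_rot: [73.0, 90.0, -23.1]
ft_force: [0.3, -2.5, 3.6]
finger_gap: 12.4
```

```bash
cat >> h.py <<'E'
def dk():
    s,R=pose();p=s["tool_pos"];a=np.radians(84);u=np.array([np.cos(a),np.sin(a)]);v=np.array([-u[1],u[0]])
    d=p[:2]-[512.8,46.0];f=s["ft_force"];xx=R[:,0]
    print("t",round(s["time"],2),"dockx",round(d@u,1),"y",round(d@v,1),"z",round(p[2],1),"Fx",round(f[:2]@u,1),"Fy",round(f[:2]@v,1),"Fz",round(f[2],1),"T",s["wrist_torque"].round(2),"gap",round(s["finger_gap"],1))
E
python3 - <<'E'
from h import *
st();dk()
E
```

```text
t 10.7 p [506.  -29.5  60.1] yyaw -6.18 xax [ 0.001 -0.    -1.   ] F [ 0.3 -2.5  3.6] T [-0.35  0.04 -0.01] gap 12.4 q [ -9.   2. 110.  -0.  68.  -3.]
t 10.7 dockx -75.8 y -1.1 z 60.1 Fx -2.4 Fy -0.5 Fz 3.6 T [-0.35  0.04 -0.01] gap 12.4
```

drive_tool(
  deltas=[
    [255,0,0,-0.003,0,0,0],
    [255,0,0,-0.008,0,0,0],
    [255,0,0,-0.013,0,0,0],
    [255,0,0,-0.018,0,0,0],
    [255,0,0,-0.023,0,0,0],
    [255,0,0,-0.028,0,0,0],
    [255,0,0,-0.033,0,0,0],
    [255,0,0,-0.037,0,0,0],
    [255,0,0,-0.04,0,0,0],
    [255,0,0,-0.04,0,0,0],
  ],
)

```text
time: 11.53
tool_pos: [510.4, 8.4, 60.5]
tcp_rot: [19.4, 89.8, -76.8]
ft_force: [0.3, -11.6, 4.7]
finger_gap: 12.8
```

Run:
```python
from h import *
st();dk()
s=snapshot("wrist");cv2.imwrite("pics/w6.png",s["frame"])
```

```text
t 11.53 p [510.4   8.4  60.5] yyaw -6.18 xax [ 0.001 -0.003 -1.   ] F [  0.3 -11.6   4.7] T [-2.    0.14 -0.08] gap 12.8 q [ -5.   3. 109.  -0.  68.   2.]
t 11.53 dockx -37.6 y -1.6 z 60.5 Fx -11.5 Fy -1.5 Fz 4.7 T [-2.    0.14 -0.08] gap 12.8
```

View pics/w6.png

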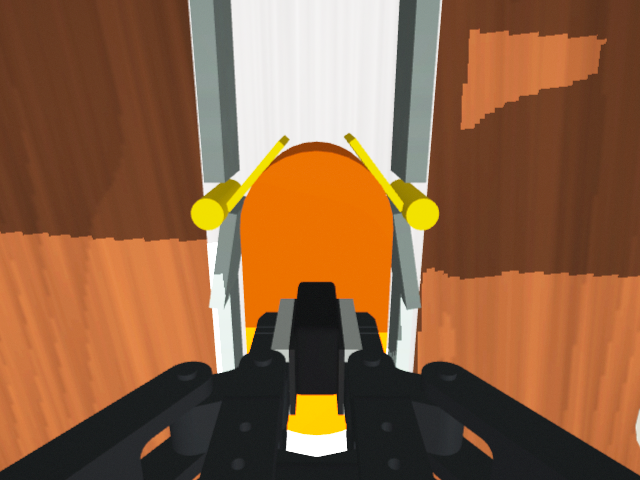

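drive_tool(
  deltas=[
    [255,0,0,-0.005,0,0,0],
    [255,0,0,-0.011,0,0,0],
    [255,0,0,-0.017,0,0,0],
    [255,0,0,-0.023,0,0,0],
    [255,0,0,-0.029,0,0,0],
    [255,0,0,-0.035,0,0,0],
    [255,0,0,-0.041,0,0,0],
    [255,0,0,-0.047,0,0,0],
    [255,0,0,-0.053,0,0,0],
    [255,0,0,-0.058,0,0,0],
  ],
)

```text
time: 12.42
tool_pos: [516.4, 66.8, 60.3]
tcp_rot: [13.8, 89.9, -82.4]
ft_force: [-1.4, -10.2, 6.5]
finger_gap: 12.3
```

Run:
```python
from h import *
st();dk()
s=snapshot("wrist");cv2.imwrite("pics/w7.png",s["frame"])
```

```text
t 12.42 p [516.4  66.8  60.3] yyaw -6.19 xax [ 0.    -0.002 -1.   ] F [ -1.4 -10.2   6.5] T [-1.62  0.15 -0.01] gap 12.3 q [  2.   4. 108.  -0.  68.   8.]
t 12.42 dockx 21.1 y -1.5 z 60.3 Fx -10.3 Fy 0.3 Fz 6.5 T [-1.62  0.15 -0.01] gap 12.3
```

View pics/w7.png

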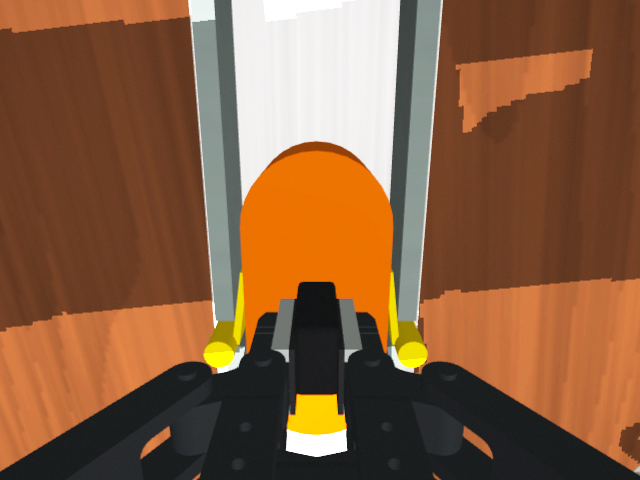

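Passing through centred, with both flaps dragging on the sides. Continuing.

drive_tool(
  deltas=[
    [255,0,0,-0.006,0,0,0],
    [255,0,0,-0.012,0,0,0],
    [255,0,0,-0.018,0,0,0],
    [255,0,0,-0.025,0,0,0],
    [255,0,0,-0.032,0,0,0],
    [255,0,0,-0.039,0,0,0],
    [255,0,0,-0.046,0,0,0],
    [255,0,0,-0.053,0,0,0],
    [255,0,0,-0.06,0,0,0],
    [255,0,0,-0.065,0,0,0],
  ],
)

```text
time: 13.3
tool_pos: [523.3, 132.3, 60.1]
tcp_rot: [13.5, 90.0, -82.7]
ft_force: [0.5, -3.7, 3.8]
finger_gap: 12.9
```

Run:
```python
from h import *
st();dk()
s=snapshot("wrist");cv2.imwrite("pics/w8.png",s["frame"])
```

```text
t 13.3 p [523.3 132.3  60.1] yyaw -6.19 xax [ 0.    -0.001 -1.   ] F [ 0.5 -3.7  3.8] T [-0.55  0.01 -0.02] gap 12.9 q [  9.   7. 104.  -0.  69.  15.]
t 13.3 dockx 86.9 y -1.5 z 60.1 Fx -3.6 Fy -0.9 Fz 3.8 T [-0.55  0.01 -0.02] gap 12.9
```

View pics/w8.png

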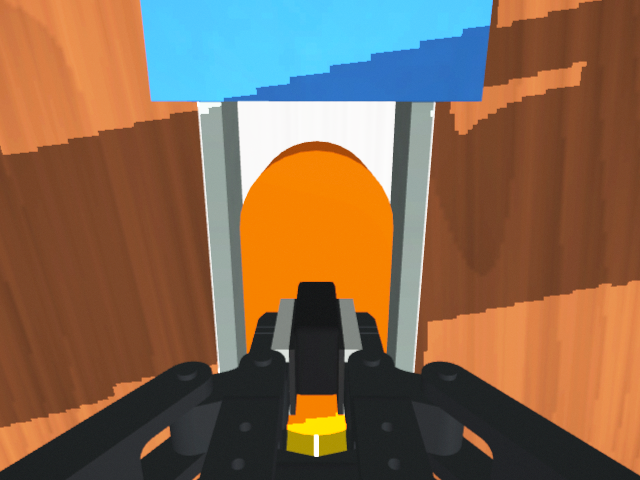

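drive_tool(
  deltas=[
    [255,0,0,-0.003,0,0,0],
    [255,0,0,-0.006,0,0,0],
    [255,0,0,-0.009,0,0,0],
    [255,0,0,-0.012,0,0,0],
    [255,0,0,-0.015,0,0,0],
    [255,0,0,-0.018,0,0,0],
    [255,0,0,-0.02,0,0,0],
    [255,0,0,-0.021,0,0,0],
    [255,0,0,-0.022,0,0,0],
    [255,0,0,-0.023,0,0,0],
  ],
)

```text
time: 14.18
tool_pos: [525.9, 154.6, 60.2]
tcp_rot: [20.1, 89.9, -76.1]
ft_force: [-1.6, -9.6, 7.9]
finger_gap: 12.2
```

Run:
```python
from h import *
st();dk()
s=snapshot("wrist")
print(unproj(s,[[153,101],[485,101]],61).round(1).tolist())
```

```text
t 14.18 p [525.9 154.6  60.2] yyaw -6.19 xax [ 0.    -0.001 -1.   ] F [-1.6 -9.6  7.9] T [-1.33  0.12  0.02] gap 12.2 q [ 11.   8. 103.  -0.  69.  17.]
t 14.18 dockx 109.4 y -1.6 z 60.2 Fx -9.7 Fy 0.6 Fz 7.9 T [-1.33  0.12  0.02] gap 12.2
[[482.2, 236.7, 61.0], [585.7, 225.6, 61.0]]
```

drive_tool(
  deltas=[
    [255,0,0,0,0,0,0],
    [255,0,0,0,0,0,0],
    [255,0,0,0,0,0,0],
    [255,0,0,0,0,0,0],
    [255,0,0,0,0,0,0],
    [255,0,0,0,0,0,0],
    [255,0,0,-0.0005,0,0,0],
    [255,0,0,-0.001,0,0,0],
    [255,0,0,-0.0015,0,0,0],
    [255,0,0,-0.002,0,0,0],
  ],
)

```text
time: 15.07
tool_pos: [526.1, 156.5, 60.1]
tcp_rot: [23.0, 89.9, -73.2]
ft_force: [1.0, -8.8, 9.8]
finger_gap: 12.5
```

Run:
```python
from h import *
st();dk()
for n in ("wrist","side","top"):
    s=snapshot(n);pickle.dump(s,open(f"pics/{n}9.pkl","wb"));cv2.imwrite(f"pics/{n}9.png",s["frame"])
cv2.imwrite("pics/c9.png",np.hstack([cv2.resize(load("side9")["frame"][220:380,250:400],(600,600)) [:, :400]if 0 else cv2.resize(load("side9")["frame"][220:380,260:380],None,fx=3.3,fy=3.3),cv2.resize(load("top9")["frame"][180:290,180:300],None,fx=3.3,fy=528/110)]))
w=load("wrist9");a=unproj(w,[[153,101]],61)
```

```text
t 15.07 p [526.1 156.5  60.1] yyaw -6.19 xax [ 0.    -0.001 -1.   ] F [ 1.  -8.8  9.8] T [-1.36 -0.07  0.03] gap 12.5 q [ 11.   8. 103.  -0.  69.  17.]
t 15.07 dockx 111.3 y -1.7 z 60.1 Fx -8.7 Fy -1.9 Fz 9.8 T [-1.36 -0.07  0.03] gap 12.5
```

View pics/c9.png

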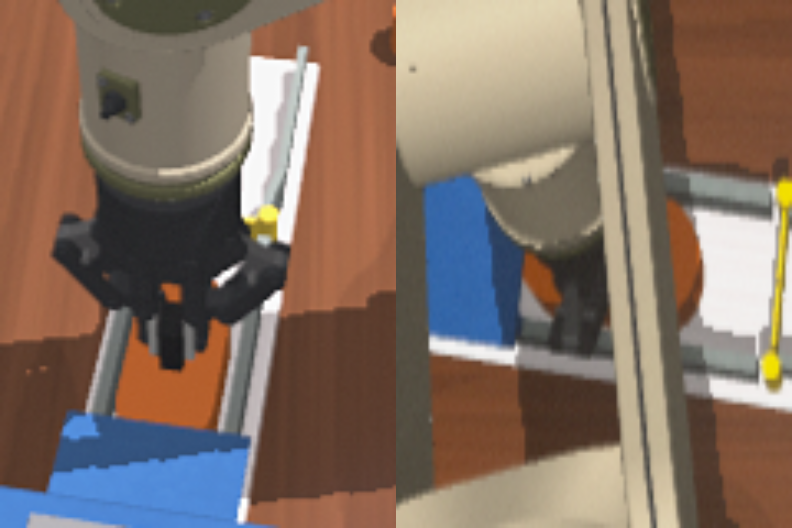

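View pics/wrist9.png

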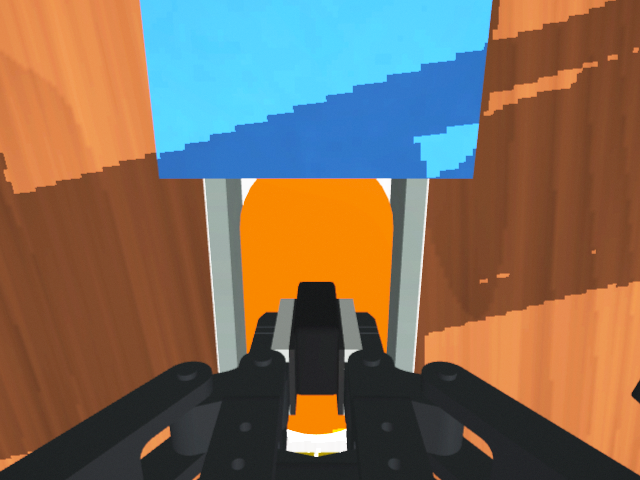

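Run:
```python
from h import *
a=np.radians(84);u=np.array([np.cos(a),np.sin(a)]);v=np.array([-u[1],u[0]])
D=lambda P:[((P[:,:2]-[512.8,46.0])@np.c_[u,v]).round(1).tolist()]
t=load("top9");w=load("wrist9")
print("tail",D(unproj(t,[[273,235]],52)),"posts",D(unproj(t,[[(784-396)/3.3+180,180+195/4.8],[(771-396)/3.3+180,180+367/4.8]],50)))
print("lip wrist",D(unproj(w,[[158,179],[475,179]],61)))
print("lip top",D(unproj(t,[[(520-396)/3.3+180,180+320/4.8]],61)))
# lip from initial top: 
t0=load("top0");print("lip top0",D(unproj(t0,np.array([[280,104],[262,246]])/3+[130,170],61)),"deck end",D(unproj(t0,np.array([[735,172],[722,309]])/3+[130,170],6)))
s0=load("side0");print("lip side0",D(unproj(s0,np.array([[137,311],[274,332]])/2.6+[230,225],61)))
```

```text
tail [[[49.5, -0.9]]] posts [[[1.0, -38.3], [0.2, 40.1]]]
lip wrist [[[163.9, 51.6], [163.6, -53.3]]]
lip top [[[162.0, 38.4]]]
lip top0 [[[163.1, -53.5], [160.9, 49.8]]] deck end [[[-169.6, -51.3], [-169.3, 51.7]]]
lip side0 [[[166.1, -47.5], [167.8, 51.1]]]
```

drive_tool(
  deltas=[
    [255,-0.0003,0,0,0,0,0],
    [255,-0.0005,0,0,0,0,0],
    [255,-0.0005,0,-0.0005,0,0,0],
    [255,-0.0005,0,-0.001,0,0,0],
    [255,-0.0005,0,-0.0015,0,0,0],
    [255,-0.0005,0,-0.002,0,0,0],
    [255,-0.0005,0,-0.0025,0,0,0],
    [255,-0.0005,0,-0.003,0,0,0],
    [255,-0.0005,0,-0.003,0,0,0],
    [255,-0.0005,0,-0.003,0,0,0],
  ],
)

```text
time: 16.05
tool_pos: [526.0, 160.3, 60.2]
tcp_rot: [-102.6, 90.0, 161.3]
ft_force: [0.3, -1.6, 0.2]
finger_gap: 12.2
```

Run:
```python
from h import *
dk()
```

```text
t 16.05 dockx 115.0 y -1.2 z 60.2 Fx -1.5 Fy -0.5 Fz 0.2 T [-0.34  0.07 -0.05] gap 12.2
```

drive_tool(
  deltas=[
    [255,0,0,-0.0004,0,0,0],
    [255,0,0,-0.0008,0,0,0],
    [255,0,0,-0.0012,0,0,0],
    [255,0,0,-0.0016,0,0,0],
    [255,0,0,-0.002,0,0,0],
    [255,0,0,-0.0024,0,0,0],
    [255,0,0,-0.0028,0,0,0],
    [255,0,0,-0.0032,0,0,0],
    [255,0,0,-0.0036,0,0,0],
    [255,0,0,-0.004,0,0,0],
  ],
)

```text
time: 16.88
tool_pos: [526.5, 164.2, 60.2]
tcp_rot: [-101.2, 90.0, 162.6]
ft_force: [-1.2, -0.3, -3.4]
finger_gap: 12.5
```

Run:
```python
from h import *
dk()
```

```text
t 16.88 dockx 119.0 y -1.3 z 60.2 Fx -0.5 Fy 1.2 Fz -3.4 T [-0.14  0.03 -0.02] gap 12.5
```

drive_tool(
  deltas=[
    [255,0.0003,0,-0.0004,0,0,0],
    [255,0.0003,0,-0.0008,0,0,0],
    [255,0.0003,0,-0.0012,0,0,0],
    [255,0.0003,0,-0.0016,0,0,0],
    [255,0.0003,0,-0.002,0,0,0],
    [255,0.0003,0,-0.0024,0,0,0],
    [255,0.0003,0,-0.0028,0,0,0],
    [255,0.0003,0,-0.0032,0,0,0],
    [255,0.0003,0,-0.0036,0,0,0],
    [255,0.0003,0,-0.004,0,0,0],
  ],
)

```text
time: 17.72
tool_pos: [527.2, 167.8, 60.2]
tcp_rot: [19.0, 90.0, -77.2]
ft_force: [-0.4, -6.2, 1.6]
finger_gap: 12.5
```

Run:
```python
from h import *
dk()
```

```text
t 17.72 dockx 122.7 y -1.6 z 60.2 Fx -6.2 Fy -0.2 Fz 1.6 T [-0.87  0.1  -0.02] gap 12.5
```

drive_tool(
  deltas=[
    [255,0,0,-0.0003,0,0,0],
    [255,0,0,-0.0006,0,0,0],
    [255,0,0,-0.0009,0,0,0],
    [255,0,0,-0.0012,0,0,0],
    [255,0,0,-0.0015,0,0,0],
    [255,0,0,-0.0018,0,0,0],
    [255,0,0,-0.002,0,0,0],
    [255,0,0,-0.002,0,0,0],
    [255,0,0,-0.002,0,0,0],
    [255,0,0,-0.002,0,0,0],
  ],
)

```text
time: 18.55
tool_pos: [527.4, 169.3, 60.2]
tcp_rot: [-1.0, 89.9, -97.2]
ft_force: [-0.6, -5.7, 1.1]
finger_gap: 11.9
```

Run:
```python
from h import *
dk()
```

```text
t 18.55 dockx 124.2 y -1.6 z 60.2 Fx -5.7 Fy 0.0 Fz 1.1 T [-0.96  0.14  0.02] gap 11.9
```

drive_tool(
  deltas=[
    [255,0,0,-0.0004,0,0,0],
    [255,0,0,-0.0008,0,0,0],
    [255,0,0,-0.0012,0,0,0],
    [255,0,0,-0.0016,0,0,0],
    [255,0,0,-0.002,0,0,0],
    [255,0,0,-0.002,0,0,0],
    [255,0,0,-0.002,0,0,0],
    [255,0,0,-0.002,0,0,0],
    [255,0,0,-0.002,0,0,0],
    [255,0,0,-0.002,0,0,0],
  ],
)

```text
time: 19.38
tool_pos: [527.6, 171.0, 60.3]
tcp_rot: [-0.8, 89.9, -97.0]
ft_force: [-1.5, -6.9, 2.2]
finger_gap: 12.6
```

Run:
```python
from h import *
for i in range(4):
    dk(); s=snapshot("wrist")
cv2.imwrite("pics/w10.png",s["frame"])
```

```text
t 19.38 dockx 125.9 y -1.6 z 60.3 Fx -7.0 Fy 0.8 Fz 2.2 T [-1.27  0.21 -0.  ] gap 12.6
t 19.43 dockx 125.9 y -1.6 z 60.3 Fx -7.4 Fy 0.6 Fz 2.0 T [-1.15  0.25  0.02] gap 12.5
t 19.48 dockx 125.9 y -1.6 z 60.3 Fx -8.4 Fy 0.4 Fz 2.0 T [-1.23  0.19  0.03] gap 12.5
t 19.53 dockx 125.9 y -1.6 z 60.3 Fx -8.4 Fy -0.1 Fz 1.4 T [-1.2   0.27  0.07] gap 12.4
```

View pics/w10.png

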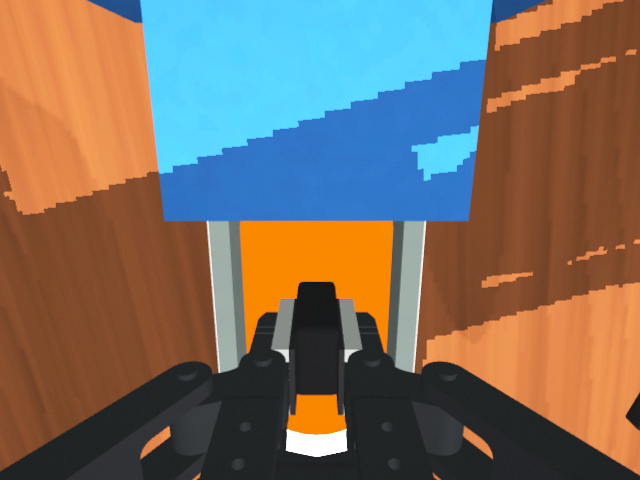

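drive_tool(
  deltas=[
    [255,0,0,-0.0003,0,0,0],
    [255,0,0,-0.0006,0,0,0],
    [255,0,0,-0.0009,0,0,0],
    [255,0,0,-0.0012,0,0,0],
    [255,0,0,-0.0015,0,0,0],
    [255,0,0,-0.0018,0,0,0],
    [255,0,0,-0.002,0,0,0],
    [255,0,0,-0.002,0,0,0],
    [255,0,0,-0.002,0,0,0],
    [255,0,0,-0.002,0,0,0],
  ],
)

```text
time: 20.42
tool_pos: [527.8, 172.7, 60.3]
tcp_rot: [-2.7, 89.9, -98.9]
ft_force: [-1.6, -9.2, 2.9]
finger_gap: 12.4
```

Run:
```python
from h import *
for i in range(4):
    dk(); s=snapshot("wrist")
```

```text
t 20.42 dockx 127.5 y -1.6 z 60.3 Fx -9.3 Fy 0.7 Fz 2.9 T [-1.53  0.35  0.03] gap 12.4
t 20.47 dockx 127.6 y -1.6 z 60.3 Fx -10.1 Fy 0.7 Fz 3.6 T [-1.47  0.35  0.02] gap 12.3
t 20.52 dockx 127.6 y -1.6 z 60.3 Fx -9.3 Fy -0.3 Fz 3.0 T [-1.51  0.28  0.04] gap 12.2
t 20.57 dockx 127.6 y -1.7 z 60.3 Fx -9.8 Fy 0.1 Fz 3.2 T [-1.51  0.3   0.01] gap 12.4
```

drive_tool(
  deltas=[
    [255,0,0,-0.0003,0,0,0],
    [255,0,0,-0.0006,0,0,0],
    [255,0,0,-0.0009,0,0,0],
    [255,0,0,-0.0012,0,0,0],
    [255,0,0,-0.0014,0,0,0],
    [255,0,0,-0.0014,0,0,0],
    [255,0,0,-0.0014,0,0,0],
    [255,0,0,-0.0014,0,0,0],
    [255,0,0,-0.0014,0,0,0],
    [255,0,0,-0.0014,0,0,0],
  ],
)

```text
time: 21.45
tool_pos: [527.9, 173.9, 60.4]
tcp_rot: [-2.8, 89.9, -99.0]
ft_force: [-2.6, -10.7, 3.7]
finger_gap: 12.5
```

Run:
```python
from h import *
for i in range(4):
    dk(); s=snapshot("wrist" if i<3 else "side")
cv2.imwrite("pics/s11.png",cv2.resize(s["frame"][260:400,250:390],None,fx=4,fy=4))
```

```text
t 21.45 dockx 128.8 y -1.7 z 60.4 Fx -10.9 Fy 1.5 Fz 3.7 T [-1.7   0.4   0.08] gap 12.5
t 21.5 dockx 128.7 y -1.7 z 60.4 Fx -10.5 Fy 1.0 Fz 2.5 T [-1.66  0.34  0.12] gap 12.3
t 21.55 dockx 128.7 y -1.7 z 60.3 Fx -10.5 Fy 1.6 Fz 3.4 T [-1.73  0.37  0.12] gap 12.6
t 21.6 dockx 128.7 y -1.6 z 60.3 Fx -9.8 Fy 1.4 Fz 3.2 T [-1.67  0.36  0.02] gap 12.3
```

View pics/s11.png

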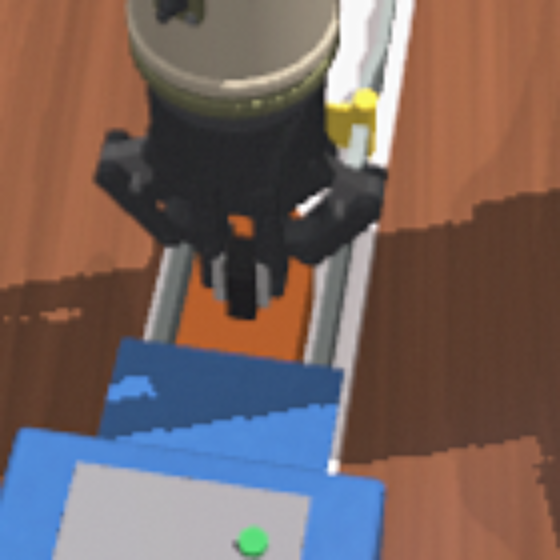

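drive_tool(
  deltas=[
    [255,0,0,0,0,0,0],
    [255,0,0,0,0,0,0],
    [255,0,0,0,0,0,0],
    [255,0,0,0,0,0,0],
    [255,0,0,0,0,0,0],
    [255,0,0,0,0,0,0],
    [255,0,0,0.001,0,0,0],
    [255,0,0,0.002,0,0,0],
    [255,0,0,0.003,0,0,0],
    [255,0,0,0.003,0,0,0],
  ],
)

```text
time: 22.48
tool_pos: [527.6, 172.2, 60.2]
tcp_rot: [35.6, 90.0, -60.6]
ft_force: [-0.7, -3.8, 0.7]
finger_gap: 12.1
```

Run:
```python
from h import *
for i in range(3):
    dk(); s=snapshot("wrist")
```

```text
t 22.48 dockx 127.1 y -1.6 z 60.2 Fx -3.9 Fy 0.3 Fz 0.7 T [-0.72  0.04  0.05] gap 12.1
t 22.53 dockx 127.1 y -1.6 z 60.1 Fx -4.7 Fy 0.2 Fz 2.1 T [-0.8   0.09  0.02] gap 12.6
t 22.58 dockx 127.1 y -1.6 z 60.2 Fx -5.5 Fy 0.6 Fz 0.9 T [-0.77  0.1  -0.03] gap 12.4
```

drive_tool(
  deltas=[
    [255,0,0,0.0005,0,0,0],
    [255,0,0,0.001,0,0,0],
    [255,0,0,0.0015,0,0,0],
    [255,0,0,0.002,0,0,0],
    [255,0,0,0.002,0,0,0],
    [255,0,0,0.002,0,0,0],
    [255,0,0,0.002,0,0,0],
    [255,0,0,0.002,0,0,0],
    [255,0,0,0.002,0,0,0],
    [255,0,0,0.002,0,0,0],
  ],
)

```text
time: 23.47
tool_pos: [527.4, 170.5, 60.1]
tcp_rot: [119.7, 90.0, 23.5]
ft_force: [0.3, -1.9, 0.2]
finger_gap: 12.5
```

Run:
```python
from h import *
for i in range(3):
    dk(); s=snapshot("wrist")
```

```text
t 23.47 dockx 125.4 y -1.5 z 60.1 Fx -1.9 Fy -0.5 Fz 0.2 T [-0.24 -0.04 -0.07] gap 12.5
t 23.52 dockx 125.4 y -1.5 z 60.2 Fx -1.5 Fy -0.2 Fz 0.5 T [-0.25 -0.06  0.  ] gap 12.4
t 23.57 dockx 125.3 y -1.5 z 60.2 Fx -1.0 Fy -0.2 Fz 0.5 T [-0.22 -0.1   0.01] gap 12.4
```

The unloading curve suggests the first press gave about 6.5–7 mm. I press once more, about 1 mm deeper, with a clear hold.

drive_tool(
  deltas=[
    [255,0,0,-0.0005,0,0,0],
    [255,0,0,-0.001,0,0,0],
    [255,0,0,-0.0015,0,0,0],
    [255,0,0,-0.002,0,0,0],
    [255,0,0,-0.0025,0,0,0],
    [255,0,0,-0.003,0,0,0],
    [255,0,0,-0.0035,0,0,0],
    [255,0,0,-0.004,0,0,0],
    [255,0,0,-0.0045,0,0,0],
    [255,0,0,-0.005,0,0,0],
  ],
)

```text
time: 24.45
tool_pos: [527.9, 173.6, 60.4]
tcp_rot: [-3.1, 89.8, -99.3]
ft_force: [-1.8, -11.9, 5.2]
finger_gap: 12.5
```

Run:
```python
from h import *
for i in range(3):
    dk(); s=snapshot("wrist")
```

```text
t 24.45 dockx 128.5 y -1.7 z 60.4 Fx -12.0 Fy 0.5 Fz 5.2 T [-1.84  0.35  0.06] gap 12.5
t 24.5 dockx 128.6 y -1.6 z 60.3 Fx -11.1 Fy 0.4 Fz 5.9 T [-1.85  0.29  0.05] gap 12.7
t 24.55 dockx 128.6 y -1.6 z 60.4 Fx -11.5 Fy 1.0 Fz 5.4 T [-1.69  0.31  0.02] gap 12.6
```

drive_tool(
  deltas=[
    [255,0,0,-0.0004,0,0,0],
    [255,0,0,-0.0008,0,0,0],
    [255,0,0,-0.001,0,0,0],
    [255,0,0,-0.001,0,0,0],
    [255,0,0,-0.001,0,0,0],
    [255,0,0,-0.001,0,0,0],
    [255,0,0,-0.001,0,0,0],
    [255,0,0,-0.001,0,0,0],
    [255,0,0,-0.001,0,0,0],
    [255,0,0,-0.001,0,0,0],
  ],
)

```text
time: 25.43
tool_pos: [528.0, 174.4, 60.4]
tcp_rot: [-5.3, 89.8, -101.5]
ft_force: [-2.3, -11.3, 5.8]
finger_gap: 12.6
```

Run:
```python
from h import *
for i in range(3):
    dk(); s=snapshot("wrist")
```

```text
t 25.43 dockx 129.3 y -1.7 z 60.4 Fx -11.5 Fy 1.1 Fz 5.8 T [-1.93  0.4   0.06] gap 12.6
t 25.48 dockx 129.3 y -1.7 z 60.4 Fx -12.1 Fy 0.7 Fz 5.3 T [-1.92  0.33  0.07] gap 12.3
t 25.53 dockx 129.3 y -1.6 z 60.4 Fx -11.8 Fy 0.8 Fz 5.5 T [-1.91  0.41 -0.01] gap 12.5
```

drive_tool(
  deltas=[
    [255,0,0,0.0,0,0,0],
    [255,0,0,0.001,0,0,0],
    [255,0,0,0.002,0,0,0],
    [255,0,0,0.003,0,0,0],
    [255,0,0,0.004,0,0,0],
    [255,0,0,0.005,0,0,0],
    [255,0,0,0.006,0,0,0],
    [255,0,0,0.007,0,0,0],
    [255,0,0,0.008,0,0,0],
    [255,0,0,0.008,0,0,0],
  ],
)

```text
time: 26.42
tool_pos: [527.2, 168.6, 60.1]
tcp_rot: [159.9, 90.0, 63.7]
ft_force: [0.3, -0.8, 0.8]
finger_gap: 12.3
```

Run:
```python
from h import *
for i in range(2):
    dk(); s=snapshot("wrist")
```

```text
t 26.42 dockx 123.5 y -1.5 z 60.1 Fx -0.7 Fy -0.4 Fz 0.8 T [-0.06 -0.08 -0.03] gap 12.3
t 26.47 dockx 123.4 y -1.5 z 60.2 Fx -0.2 Fy -0.7 Fz 0.9 T [-0.07 -0.13 -0.03] gap 12.9
```

drive_tool(
  deltas=[
    [255,0,0,0.0005,0,0,0],
    [255,0,0,0.001,0,0,0],
    [255,0,0,0.0015,0,0,0],
    [255,0,0,0.002,0,0,0],
    [255,0,0,0.002,0,0,0],
    [255,0,0,0.002,0,0,0],
    [255,0,0,0.002,0,0,0],
    [255,0,0,0.002,0,0,0],
    [255,0,0,0.002,0,0,0],
    [255,0,0,0.002,0,0,0],
  ],
)

```text
time: 27.35
tool_pos: [526.9, 166.6, 60.2]
tcp_rot: [-177.7, 90.0, 86.1]
ft_force: [-0.2, 5.3, 1.0]
finger_gap: 12.6
```

Run:
```python
from h import *
for i in range(2):
    dk(); s=snapshot("wrist")
```

```text
t 27.35 dockx 121.4 y -1.4 z 60.2 Fx 5.3 Fy 0.7 Fz 1.0 T [ 0.64  0.02 -0.03] gap 12.6
t 27.4 dockx 121.4 y -1.4 z 60.2 Fx 3.7 Fy 0.7 Fz 0.8 T [0.68 0.02 0.06] gap 12.3
```

drive_tool(
  deltas=[
    [220,0,0,0,0,0,0],
    [200,0,0,0,0,0,0],
    [160,0,0,0,0,0,0],
    [140,0,0,0,0,0,0],
    [140,0,0,0,0,0,0],
    [140,0,0,0,0,0,0],
    [140,0,0,0,0,0,0],
    [140,0,0,0,0,0,0],
    [140,-0.003,0,0,0,0,0],
    [140,-0.008,0,0,0,0,0],
  ],
)

```text
time: 28.28
tool_pos: [526.4, 166.3, 67.7]
tcp_rot: [-69.1, 89.9, -165.3]
ft_force: [0.2, 0.1, -0.2]
finger_gap: 38.3
```

Run:
```python
from h import *
dk(); s=snapshot("wrist");cv2.imwrite("pics/w12.png",s["frame"])
```

```text
t 28.28 dockx 121.1 y -0.9 z 67.7 Fx 0.1 Fy -0.2 Fz -0.2 T [-0.03  0.01 -0.  ] gap 38.3
```

View pics/w12.png

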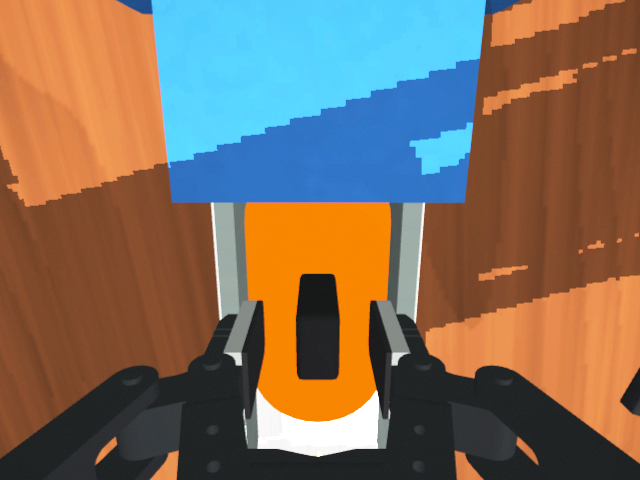

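The handle (318,327) is free between the open fingers. Lifting straight out.

drive_tool(
  deltas=[
    [140,-0.01,0,0,0,0,0],
    [140,-0.025,0,0,0,0,0],
    [140,-0.045,0,0,0,0,0],
    [140,-0.07,0,0,0,0,0],
    [140,-0.095,0,0,0,0,0],
    [140,-0.12,0,0,0,0,0],
    [140,-0.145,0,0,0,0,0],
    [140,-0.165,0,0,0,0,0],
    [140,-0.18,0,0,0,0,0],
    [140,-0.18,0,0,0,0,0],
  ],
)

```text
time: 29.17
tool_pos: [528.9, 166.9, 253.6]
tcp_rot: [108.4, 89.6, 12.2]
ft_force: [0.1, 0.4, -0.0]
finger_gap: 38.6
```

drive_tool(
  deltas=[
    [140,0,-0.01,0.03,0,0,0],
    [140,0,-0.01,0.06,0,0,0],
    [140,0,-0.01,0.09,0,0,0],
    [140,0,-0.01,0.12,0,0,0],
    [140,0,-0.01,0.15,0,0,0],
    [140,0,-0.01,0.18,0,0,0],
    [140,0,-0.01,0.21,0,0,0],
    [140,0,-0.01,0.24,0,0,0],
    [140,0,-0.01,0.26,0,0,0],
    [140,0,-0.01,0.26,0,0,0],
  ],
)

```text
time: 30.0
tool_pos: [488.0, -94.3, 247.5]
tcp_rot: [-33.3, 89.9, -129.7]
ft_force: [-0.5, -0.5, 0.2]
finger_gap: 38.5
```

Run:
```python
from h import *
dk()
for n in ("wrist","side","top"):
    s=snapshot(n);pickle.dump(s,open(f"pics/{n}13.pkl","wb"));cv2.imwrite(f"pics/{n}13.png",s["frame"])
a=cv2.resize(load("side13")["frame"][225:385,250:370],None,fx=3.6,fy=3.6)
cv2.imwrite("pics/c13.png",a)
```

```text
t 30.0 dockx -142.1 y 10.0 z 247.5 Fx -0.6 Fy 0.4 Fz 0.2 T [-0.    0.02  0.  ] gap 38.5
```

View pics/c13.png

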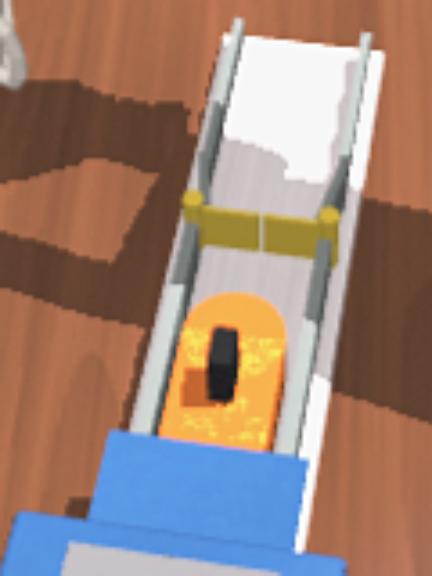

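View pics/top13.png

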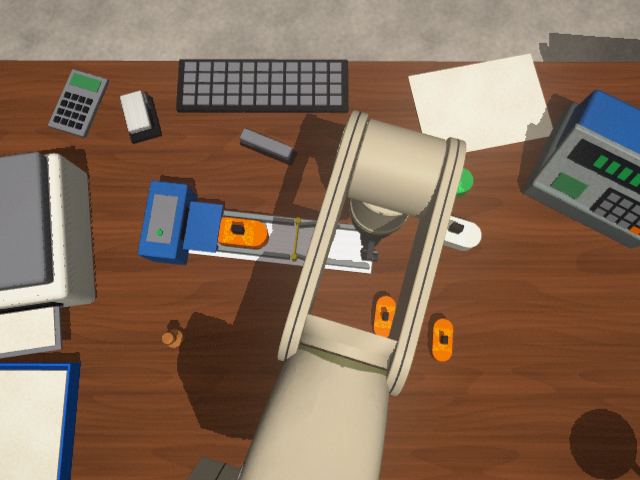

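View pics/wrist13.png

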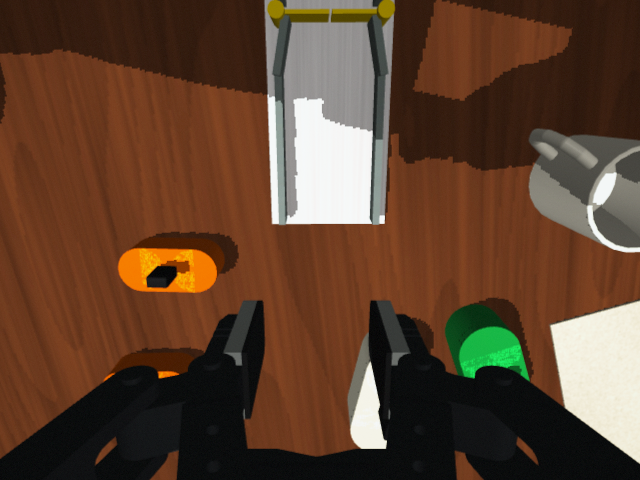

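The box is flat in the bay (side crop, handle at (222,362)), both flaps are shut at (262,232), and the other things have not moved. Handing in.

Run:
```python
from bench import hand_in
print(hand_in())
```

```text
the job is handed in; nothing more can be done
None
```

The large orange box is in the dock's bay, and I handed the job in at about 30 s; no verdict was reported.

**Sequence:** I gripped the box by its handle and set it flat on the infeed. I opened and regripped there, then slid it along the deck through the flaps onto the plunger. Afterwards I backed off until the plunger load was gone, opened the fingers, lifted straight out and moved clear.

**Plunger press:** I pressed twice, and the press depth is worked out from force and position, not read directly.
- **First press:** about 10.5 N at the gripper, held more than 0.5 s. The unloading force suggested only about 6–7 mm.
- **Second press:** about 1 mm deeper, about 12 N, held about 0.7 s. I estimate 7–8 mm, give or take 1 mm, so below 12 mm.

**Last checks:** the side picture shows the box flat in the bay with its front end under the hood and both flaps shut. The gripper felt no force after it let go. In the last views the small orange boxes, white and green boxes, mug, stapler and stamp look where they were.

**Disagreement:** just before the plunger the sliding force rose to about 9–10 N at dock x = 109–111 mm, where I expected it to drop. It fell to about 1.5 N once I eased the downward pressure, so I took it as friction, not the plunger.

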